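Check in the lens tubes of a returned case by weight

ROBOT

A 6-joint arm with a two-finger parallel gripper is mounted at the origin on the work surface. World frame = base frame: x ahead of the robot, y to its left, z up, the work surface at z = 0. Lengths are in m, angles in rad, forces in N, time in s.
With the tool pointing down it reaches from about 0.35 to 0.95 m from the base axis. Payload 17.4 kg.
Tool frame: the origin (TCP) lies at the very end of the fingers, on their centre line; the grasp point (between the pads) lies 19 mm behind it; z points along the fingers, y is the direction in which the jaws open and shut (so a half turn about z gives the same grasp; the last joint's range is limited). The gripper opens to 93 mm and grips with 3 to 60 N. Pads are 15 mm wide; open, the fingers measure 128 mm over their backs; the gripper's body (75 mm by 188 mm) begins 65 mm behind the grasp point.
Start: joints at [-1.141, 0.116, 1.442, -0, 1.584, -0.038], TCP at [0.304, -0.602, 0.219] pointing down, gripper open.
Joint ranges: [-2.83, 2.83], [-0.83, 2.19], [0.07, 2.5], [-1.14, 4.28], [0.01, 3], [-2.97, 2.97]. Speed limits (rad/s): [1.89, 1.89, 2.22, 3.14, 3.14, 3.14].

INTERFACE

Orientations are given as a unit quaternion [w, x, y, z].
In Python, from workcell import * gives the robot as it stands.
- The arm moves only by the tool carry_out, never from a script. Its argument "increments" is a list of rows, each a list of 7 numbers: the turn, a rotation vector about the tool's x, y, z in units of 8 degrees (1.0 is 8 degrees), then the shift along the tool's x, y, z in units of 25 mm (1.0 is 25 mm), then the finger opening in mm, from 0 to 93. In form: [[ax, ay, az, x, y, z, grip], ...]. A call has 1 to 8 rows; each row shifts and turns the pose as measured when the row begins, along the tool's axes as they then stand; what a row does not reach is not made up. A row lasts 1/10 s, in which the tool goes at most 50 mm and 8.59 degrees, less where a joint would pass 70% of its speed; a pose out of reach is approached as far as the arm can. A call is refused whole if a number of a shift passes 1 or a number of a turn 1, either way. A call with a gripper value outside its range is refused whole. The fingers move at their own pace and stop on an object; the grip force is fixed at half the most. Time passes only in rows, so rows that do not move let the fingers close. It gives the time, the measured TCP pose, the force and the opening at its end, in the units of the state.
- sense(): the state, without advancing time (a new reading comes with each control period).
- snapshot(name): name is "side" or "top"; returns a dict with "img" (384x512x3 uint8, blue, green, red), "K" (3x3 intrinsics, pixels), "R" (3x3) and "t" (3): a world point X has camera coordinates R X + t. Camera axes: x right, y down, z forward; pixel columns grow to the right and rows downward; lengths in m; the calibration is good to about 2 mm. A picture is of the moment at which its call begins. There is no depth.
- job_done(): hands the job in, once; it reports no verdict.
The state is a dict: "time_s": time; "joint_positions": joint angles; "joint_vel": joint speeds; "joint_torque": joint torques, N m; "tcp_pos": TCP position; "tcp_rot": TCP orientation; "force": force on the tool from outside, world axes, zero at the start; "wrist_torque": the same for the moment, N m; "width": opening from 0.0 (shut) to 1.0 (fully open).
Only numpy, scipy, OpenCV 4.12 (cv2) and the standard library are available. Lean on these libraries where they do the work, as an engineer would, in place of code of your own. Each camera call takes 0.05 s, during which the arm holds its last target.

TASK

This lens case has come back from a shoot and some of its three closed lens tubes still hold a lens while the others are empty. Draw each tube straight up out of its well, judge by its weight whether the lens is in it, and stand the full ones in the low foam-lined tray and the empty ones in the plastic bin with the cut-down front. Keep the tubes upright, set them down without dropping them, and leave the other things on the bench where they are.

Things in the scene. Friction and masses are not known exactly. Their poses are not given: they have to be found in the camera images.
- case: lidless black flight case, 206 x 206 mm, 100 mm high, fixed. Origin: centre of underside, z up, x and y along its sides. Foam insert, top 98 mm above the bench, with wells 59 mm wide, 80 mm deep (floor 18 mm above the bench) at x, y = (+-46, +-46) mm, each well with a tube, 1.5 mm clearance all round; but the one at (-46, -46) is a compartment under a fixed grey cover, top 103 mm, not part of the job
- tube1: closed upright can, 56 mm across, 118 mm tall: dark metal body, bare-metal knurled screw lid (top 34 mm, black disc on it). Origin: centre of underside, z up. Starts in a well, underside 18 mm above the bench, top 38 mm above the foam. The three look alike. Full about 510 g (430-590), empty about 150 g (125-175); one or two are full, which ones changes. Contents have 3 mm play and stay inside
- tube2: closed upright can, 56 mm across, 118 mm tall: dark metal body, bare-metal knurled screw lid (top 34 mm, black disc on it). Origin: centre of underside, z up. Starts in a well, underside 18 mm above the bench, top 38 mm above the foam. The three look alike. Full about 510 g (430-590), empty about 150 g (125-175); one or two are full, which ones changes. Contents have 3 mm play and stay inside
- tube3: closed upright can, 56 mm across, 118 mm tall: dark metal body, bare-metal knurled screw lid (top 34 mm, black disc on it). Origin: centre of underside, z up. Starts in a well, underside 18 mm above the bench, top 38 mm above the foam. The three look alike. Full about 510 g (430-590), empty about 150 g (125-175); one or two are full, which ones changes. Contents have 3 mm play and stay inside
- tray: low bare-metal tray lined with dark foam, wire handle at each end, fixed. Outside 212 x 116 mm, rim 32 mm high; inside 200 mm along its x, 104 mm along its y; flat foam floor 12 mm above the bench, room for two tubes side by side along x (48 mm either side of the middle). Origin: centre of underside, x along its long side. Tray and bin may swap sides
- bin: grey plastic stacking bin with cut-down front, fixed. Outside 212 x 116 mm; inside 204 mm along its x, 108 mm along its y; walls 70 mm high, 30 mm at the front (-x) end; flat floor 5 mm above the bench, room for two tubes side by side along x (48 mm either side of the middle). Origin: centre of underside, x along its long side
- tape: bystander: roll of black tape lying flat, 110 mm in diameter, 48 mm high. Origin: centre of its underside
- battery: bystander: black camera battery lying flat, 100 x 140 mm and 50 mm high. Origin: centre of its underside
- blower: bystander: black rubber dust blower standing nozzle up, 56 mm in diameter and 100 mm tall. Origin: centre of its underside

How it is judged:
At the end, for the whole second after the job is handed in: Every tube stands upright (within 0.12 rad) and at rest on the floor of the tray if full, of the bin if empty, judged by the force with which it presses there (full over, empty under 2.9 N); tape, battery and blower lie within 30 mm of their places (((x of tube1 in the frame of tray between -0.1 and 0.1 m and y of tube1 in the frame of tray between -0.052 and 0.052 m and z of tube1 in the frame of tray below 0.024 m and contact force between tube1 and tray above 2.9 N) or (x of tube1 in the frame of bin between -0.1 and 0.1 m and y of tube1 in the frame of bin between -0.052 and 0.052 m and z of tube1 in the frame of bin below 0.017 m and contact force between tube1 and bin between 0.5 and 2.9 N)) and angle between each of tube1, tube2, tube3's own z axis and vertical below 0.12 rad and linear speed of each of tube1, tube2, tube3 below 0.02 m/s and ((x of tube2 in the frame of tray between -0.1 and 0.1 m and y of tube2 in the frame of tray between -0.052 and 0.052 m and z of tube2 in the frame of tray below 0.024 m and contact force between tube2 and tray above 2.9 N) or (x of tube2 in the frame of bin between -0.1 and 0.1 m and y of tube2 in the frame of bin between -0.052 and 0.052 m and z of tube2 in the frame of bin below 0.017 m and contact force between tube2 and bin between 0.5 and 2.9 N)) and ((x of tube3 in the frame of tray between -0.1 and 0.1 m and y of tube3 in the frame of tray between -0.052 and 0.052 m and z of tube3 in the frame of tray below 0.024 m and contact force between tube3 and tray above 2.9 N) or (x of tube3 in the frame of bin between -0.1 and 0.1 m and y of tube3 in the frame of bin between -0.052 and 0.052 m and z of tube3 in the frame of bin below 0.017 m and contact force between tube3 and bin between 0.5 and 2.9 N)) and distance of each of tape, battery, blower from where it was at the start of the episode below 0.03 m); the robot touches nothing.
It fails at once if a tube is tipped over, more than 0.6 rad from upright (angle between any of tube1, tube2, tube3's own z axis and vertical above 0.6 rad).
It fails at once if a tube is dropped: out of the fingers, it falls faster than 0.45 m/s (a drop of about 10 mm) ((contact force between tube1 and the fingers below 0.2 N and linear speed of tube1 above 0.45 m/s) or (contact force between tube2 and the fingers below 0.2 N and linear speed of tube2 above 0.45 m/s) or (contact force between tube3 and the fingers below 0.2 N and linear speed of tube3 above 0.45 m/s)).
It fails at once if a bystander (tape, battery or blower) is pushed more than 30 mm from its place (distance of any of tape, battery, blower from where it was at the start of the episode above 0.03 m).
It also fails if it takes over 72 s, if anything falls off the work surface, if the arm or the gripper's body presses on something with over 40 N, if the wrist force passes 120 N, or if a joint passes its speed limit or range.

## Working session

There is one attempt and no reset: what is moved stays moved. The work goes in short steps, Python scripts to look and compute and a tool call to move; the robot and the scene stay as the last step left them, time stands still between calls to the robot, and variables do not carry over. Pictures are saved under pics/ and viewed, and the job is handed in when it is done.

Besides the shell and the picture viewer there is one more tool, called after ">>>" as name(argument=value, ...) on one line, values as JSON. carry_out: Moves the arm, as the interface text tells. Its arguments: {"type":"object","properties":{"increments":{"type":"array"}},"required":["increments"]}

```bash
ls; mkdir -p pics; python3 - <<'E'
from workcell import *
import cv2,numpy as np
s=sense();print({k:np.round(v,3) for k,v in s.items()})
for n in("side","top"):
    d=snapshot(n);cv2.imwrite(f"pics/{n}0.png",d["img"]);np.savez(f"pics/{n}0.npz",**d);print(n,d["K"],d["R"],d["t"])
E
```

```text
pics
{'time_s': np.float64(0.0), 'joint_positions': array([-1.141,  0.117,  1.442,  0.   ,  1.584, -0.038]), 'joint_vel': array([ 0.001,  0.   , -0.   , -0.001, -0.002, -0.   ]), 'joint_torque': array([-1.0000e-03, -7.2127e+01, -6.2260e+01,  7.8000e-02,  2.4000e-02,
       -0.0000e+00]), 'tcp_pos': array([ 0.304, -0.602,  0.218]), 'tcp_rot': array([-0.001,  0.973,  0.232, -0.   ]), 'force': array([ 0.093, -0.39 ,  0.687]), 'wrist_torque': array([ 0.069,  0.016, -0.028]), 'width': np.float64(0.999)}
side [[395.96679172   0.         254.22209396]
 [  0.         395.96679172 185.25843921]
 [  0.           0.           1.        ]] [[-0.84315893 -0.53765699 -0.00282515]
 [-0.32962678  0.52106084 -0.78730032]
 [ 0.4247696  -0.66288805 -0.61656324]] [0.50973425 0.25135753 0.90859237]
top [[452.54595293   0.         250.52083997]
 [  0.         452.54595293 183.8361725 ]
 [  0.           0.           1.        ]] [[-0.0124909  -0.99992114  0.0013041 ]
 [-0.99670619  0.01234621 -0.08015193]
 [ 0.08012951 -0.00230097 -0.99678181]] [0.00251571 0.62774679 1.13832538]
```

View pics/side0.png

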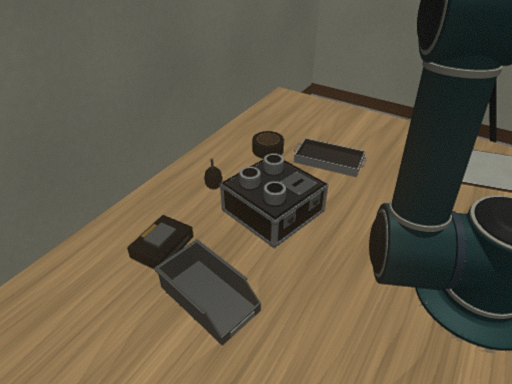

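View pics/top0.png

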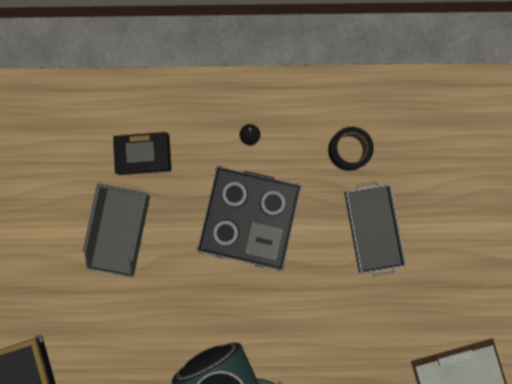

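```bash
cat > h.py <<'E'
import numpy as np,cv2
def ray(d,uv,z):
    K,R,t=d["K"],d["R"],d["t"]
    c=-R.T@t; v=R.T@np.linalg.inv(K)@np.array([uv[0],uv[1],1.]); return c+v*(z-c[2])/v[2]
def proj(d,X):
    p=d["K"]@(d["R"]@np.asarray(X,float)+d["t"]); return p[:2]/p[2]
E
python3 - <<'E'
from h import *
d=np.load("pics/top0.npz");im=d["img"];g=cv2.cvtColor(im,cv2.COLOR_BGR2GRAY)
hsv=cv2.cvtColor(im,cv2.COLOR_BGR2HSV)
m=((g>75)&(hsv[...,1]<60)).astype(np.uint8)*255
m[:150]=0;m[290:]=0
for c in cv2.findContours(m,cv2.RETR_EXTERNAL,cv2.CHAIN_APPROX_NONE)[0]:
    if cv2.contourArea(c)>60:
        (cx,cy),r=cv2.minEnclosingCircle(c);M=cv2.moments(c);
        print(cv2.contourArea(c),cx,cy,r,cv2.minAreaRect(c),ray(d,(M['m10']/M['m00'],M['m01']/M['m00']),.136).round(4))
# not-wood mask
w=((hsv[...,1]<70)|(g<60)).astype(np.uint8)*255;w[:100]=0;w[300:]=0
for c in cv2.findContours(w,cv2.RETR_EXTERNAL,cv2.CHAIN_APPROX_NONE)[0]:
    if cv2.contourArea(c)>60: print('obj',cv2.contourArea(c),cv2.boundingRect(c),cv2.minAreaRect(c))
a=cv2.resize(im[110:290,70:200],None,fx=4,fy=4,interpolation=cv2.INTER_CUBIC)
b=cv2.resize(im[160:280,190:310],None,fx=5,fy=5,interpolation=cv2.INTER_CUBIC)
c=cv2.resize(im[170:285,320:420],None,fx=5,fy=5,interpolation=cv2.INTER_CUBIC)
cv2.imwrite("pics/a.png",a[:600]);cv2.imwrite("pics/b.png",b);cv2.imwrite("pics/c.png",c)
E
```

```text
992.0 264.07916259765625 240.6494598388672 22.219640731811523 ((263.92828369140625, 240.91552734375), (32.44532775878906, 32.75559997558594), 12.804265022277832) [ 0.4868 -0.0342  0.136 ]
464.0 225.0 232.5 12.619529724121094 ((225.0, 232.5), (24.0, 25.0), 0.0) [0.5069 0.0551 0.136 ]
462.5 273.01080322265625 202.18649291992188 12.699216842651367 ((273.0, 202.0), (24.0, 24.0), 90.0) [ 0.5755 -0.0565  0.136 ]
3095.0 113.76748657226562 227.55349731445312 46.66975021362305 ((112.97315979003906, 227.4585418701172), (50.426666259765625, 82.484619140625), 12.094757080078125) [0.5205 0.3024 0.136 ]
3971.5 375.5 228.5 47.7127799987793 ((375.60858154296875, 228.48004150390625), (93.65777587890625, 46.42744064331055), 79.59229278564453) [ 0.5115 -0.2922  0.136 ]
457.0 234.080078125 193.4608612060547 12.608000755310059 ((234.0, 193.5), (25.0, 24.0), 90.0) [0.5966 0.0334 0.136 ]
248.0 139.5 154.0 14.080227851867676 ((139.5, 155.5), (11.0, 27.0), 90.0) [0.6897 0.2538 0.136 ]
obj 4486.0 (83, 183, 66, 94) ((114.20955657958984, 229.91079711914062), (54.64794158935547, 87.02763366699219), 11.633633613586426)
obj 4153.5 (345, 181, 62, 96) ((375.08953857421875, 228.4834442138672), (94.2129898071289, 48.362911224365234), 79.50852966308594)
obj 7563.5 (197, 166, 105, 105) ((249.2808837890625, 217.94943237304688), (89.26922607421875, 89.71894836425781), 12.994616508483887)
obj 2056.0 (114, 133, 57, 42) ((141.6573486328125, 153.20303344726562), (38.82963943481445, 55.857688903808594), 85.91438293457031)
obj 1441.0 (328, 127, 45, 44) ((350.5, 148.5), (41.01219177246094, 43.84062194824219), 45.0)
obj 296.5 (240, 124, 20, 21) ((249.25003051757812, 134.25001525878906), (19.091880798339844, 19.798988342285156), 45.0)
```

View pics/a.png

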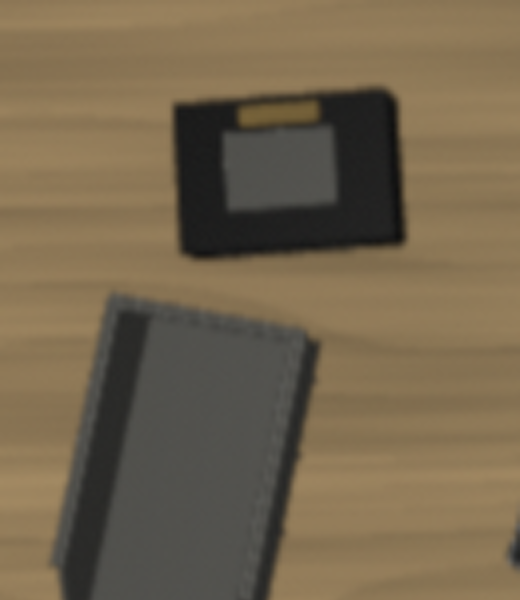

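View pics/b.png

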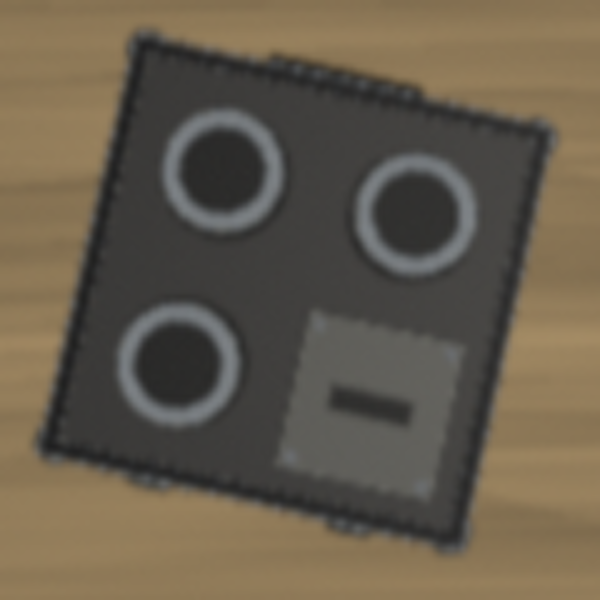

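View pics/c.png

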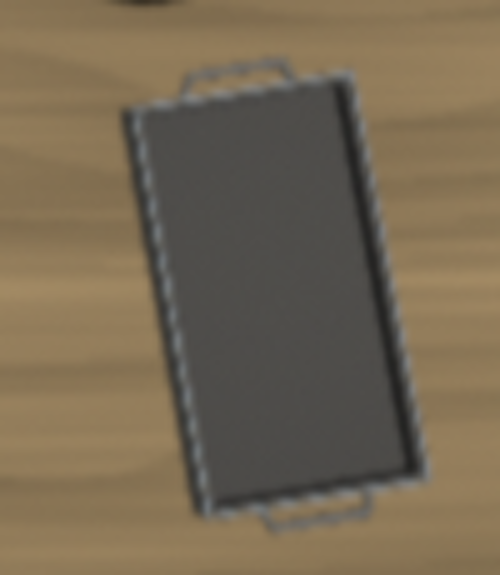

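```bash
python3 - <<'E'
from h import *
d=np.load("pics/top0.npz");im=d["img"]
c=np.array([(345,192),(390,185),(405,265.6),(360,272.4)])
P=np.array([ray(d,u,.032) for u in c]);print("tray",P.round(4),P.mean(0).round(4),[np.linalg.norm(P[i]-P[(i+1)%4]).round(4) for i in range(4)],np.degrees(np.arctan2(*(P[0]-P[3])[1::-1])))
b=cv2.resize(im[175:285,70:170],None,fx=5,fy=5,interpolation=cv2.INTER_CUBIC)
cv2.imwrite("pics/bin.png",b)
d=np.load("pics/side0.npz");cv2.imwrite("pics/bin_s.png",cv2.resize(d["img"][200:350,120:280],None,fx=4,fy=4,interpolation=cv2.INTER_CUBIC))
# tubes in the side view, check
for n,p in dict(A=(.5966,.0334),B=(.5755,-.0565),C=(.5069,.0551)).items(): print(n,proj(d,(*p,.136)))
cv2.imwrite("pics/case_s.png",cv2.resize(d["img"][140:250,210:340],None,fx=5,fy=5,interpolation=cv2.INTER_CUBIC))
E
```

```text
tray [[ 0.6033 -0.2462  0.032 ]
 [ 0.6198 -0.3618  0.032 ]
 [ 0.4156 -0.392   0.032 ]
 [ 0.4001 -0.278   0.032 ]] [ 0.5097 -0.3195  0.032 ] [np.float64(0.1168), np.float64(0.2064), np.float64(0.115), np.float64(0.2056)] 8.90739304938824
A [249.8589051  172.14704074]
B [273.7189067  158.47460026]
C [274.86929976 187.58931413]
```

View pics/bin.png

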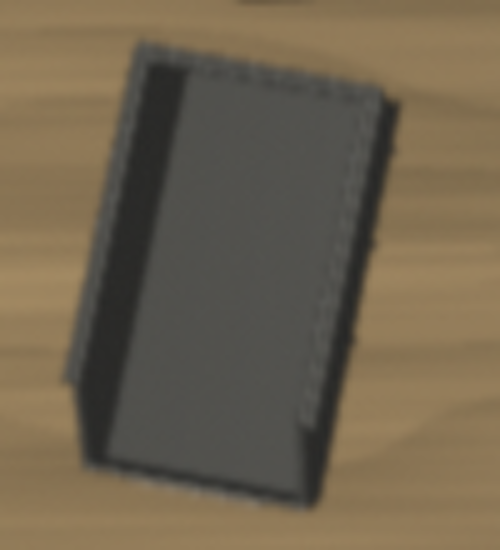

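View pics/case_s.png

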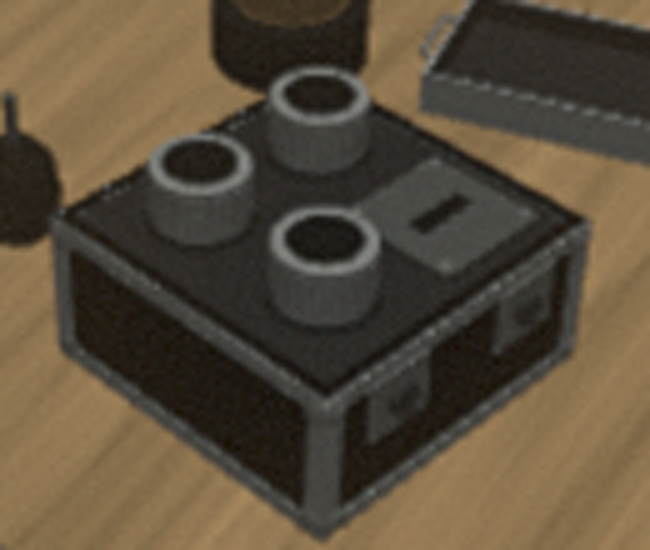

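View pics/bin_s.png

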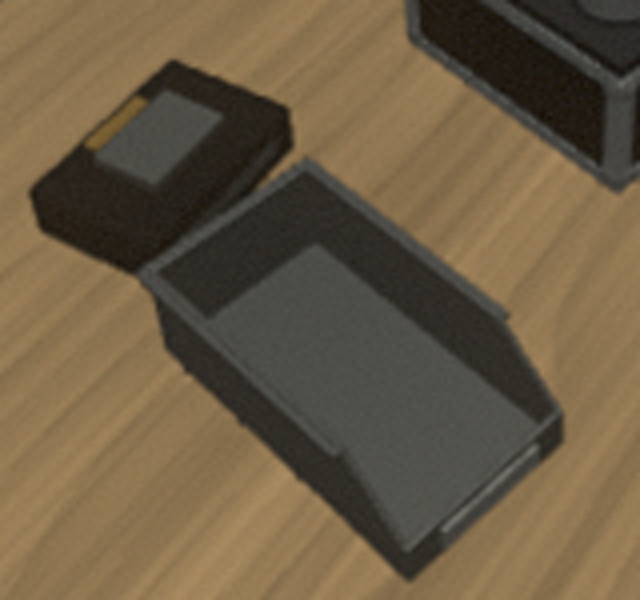

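```bash
cat >> h.py <<'E'
from scipy.spatial.transform import Rotation as Ro
def rel(s,target,yawy=None):
    "units to go: tool-axis shift in 25mm units; yawy: wanted world angle (deg) of tool y"
    q=s["tcp_rot"];R=Ro.from_quat([q[1],q[2],q[3],q[0]]).as_matrix()
    sh=R.T@(np.asarray(target)-s["tcp_pos"])/.025
    tilt=np.degrees(np.arccos(-R[2,2]))
    ya=np.degrees(np.arctan2(R[1,1],R[0,1]))
    print("t",round(float(s["time_s"]),2),"tcp",np.round(s["tcp_pos"],4),"yaw_y",ya.round(2),"tilt",tilt.round(2),"shift",sh.round(2),"F",np.round(s["force"],2),"w",round(float(s["width"])*93,1))
    print("turn units wanted (rotvec tool):",(Ro.from_matrix(R.T@np.array([[-np.sin(a:=np.radians(yawy)),np.cos(a),0],[np.cos(a),np.sin(a),0],[0,0,-1]]).T).as_rotvec(degrees=True)/8).round(3) if yawy is not None else "")
E
python3 - <<'E'
from h import *
from workcell import *
d=np.load("pics/top0.npz")
P=np.array([ray(d,u,z) for u,z in (((97.6,183.4),.07),((146,192.6),.07),((132.6,276),.03),((87.6,268.6),.03))]);print("bin",P.round(4),P.mean(0).round(4),[np.linalg.norm((P[i]-P[(i+1)%4])[:2]).round(4) for i in range(4)],np.degrees(np.arctan2(*(P[0]-P[3])[1::-1])),np.degrees(np.arctan2(*(P[1]-P[2])[1::-1])))
rel(sense(),[.5755,-.0565,.2],-58.4)
E
```

```text
bin [[0.6299 0.3726 0.07  ]
 [0.6056 0.2529 0.07  ]
 [0.3982 0.2946 0.03  ]
 [0.418  0.4081 0.03  ]] [0.5129 0.3321 0.05  ] [np.float64(0.1221), np.float64(0.2116), np.float64(0.1153), np.float64(0.2148)] -9.518019561727682 -11.349081783291577
t 0.1 tcp [ 0.3043 -0.6023  0.218 ] yaw_y -63.2 tilt 0.06 shift [ 19.53 -14.59   0.74] F [ 0.22 -0.36  0.83] w 92.6
turn units wanted (rotvec tool): [-0.007 -0.    -0.6  ]
```

>>> carry_out(increments=[[0, 0, -0.6, 0, 0, 0, 80], [0, 0, 0, 1, -0.7, 0, 80], [0, 0, 0, 1, -0.7, 0, 80], [0, 0, 0, 1, -0.7, 0, 80], [0, 0, 0, 1, -0.7, 0, 80], [0, 0, 0, 1, -0.7, 0, 80], [0, 0, 0, 1, -0.7, 0, 80], [0, 0, 0, 1, -0.7, 0, 80]])

```text
time_s: 0.9
tcp_pos: [0.3889, -0.4008, 0.2139]
tcp_rot: [-0.004, 0.962, 0.272, -0.001]
force: [0.2, 0.7, 0.6]
width: 0.862
```

```bash
python3 -c "
from h import *
from workcell import *
rel(sense(),[.5755,-.0565,.2],-58.4)"
```

```text
t 0.9 tcp [ 0.3889 -0.4008  0.2139] yaw_y -58.46 tilt 0.42 shift [13.57 -7.83  0.61] F [0.22 0.66 0.61] w 80.2
turn units wanted (rotvec tool): [-0.053  0.001 -0.008]
```

>>> carry_out(increments=[[-0.05, 0, 0, 1, -0.6, 0, 80], [0, 0, 0, 1, -0.6, 0, 80], [0, 0, 0, 1, -0.6, 0, 80], [0, 0, 0, 1, -0.6, 0, 80], [0, 0, 0, 1, -0.6, 0, 80], [0, 0, 0, 1, -0.6, 0, 80], [0, 0, 0, 1, -0.6, 0, 80], [0, 0, 0, 1, -0.6, 0, 80]])

```text
time_s: 1.7
tcp_pos: [0.4987, -0.1839, 0.2122]
tcp_rot: [-0.001, 0.962, 0.272, -0.001]
force: [0.4, -0.4, -0.5]
width: 0.859
```

```bash
python3 -c "
from h import *
from workcell import *
rel(sense(),[.5755,-.0565,.2],-58.4)"
```

```text
t 1.7 tcp [ 0.4987 -0.1839  0.2122] yaw_y -58.49 tilt 0.15 shift [ 5.28 -2.74  0.49] F [ 0.42 -0.38 -0.5 ] w 79.9
turn units wanted (rotvec tool): [-0.017  0.008 -0.011]
```

>>> carry_out(increments=[[0, 0, 0, 1, -0.5, 0, 75], [0, 0, 0, 1, -0.5, 0, 75], [0, 0, 0, 1, -0.5, 0, 75], [0, 0, 0, 1, -0.5, 0, 75], [0, 0, 0, 0.8, -0.5, 0, 75], [0, 0, 0, 0.3, -0.1, 0, 75], [0, 0, 0, 0.1, 0, 0, 75]])

```text
time_s: 2.4
tcp_pos: [0.578, -0.052, 0.21]
tcp_rot: [-0.002, 0.962, 0.273, -0.002]
force: [-0.5, 0.5, -0.6]
width: 0.807
```

```bash
python3 -c "
from h import *
from workcell import *
rel(sense(),[.5755,-.0565,.103],-58.4)"
```

```text
t 2.4 tcp [ 0.578 -0.052  0.21 ] yaw_y -58.29 tilt 0.33 shift [-0.17  0.12  4.28] F [-0.51  0.52 -0.63] w 75.0
turn units wanted (rotvec tool): [-0.034  0.023  0.014]
```

>>> carry_out(increments=[[-0.03, 0.02, 0, -0.2, 0.1, 0, 75], [0, 0, 0, -0.1, 0, 0.2, 75]])

```text
time_s: 2.6
tcp_pos: [0.5727, -0.0594, 0.205]
tcp_rot: [0.0, 0.962, 0.273, -0.0]
force: [0.4, -0.2, 0.3]
width: 0.808
```

```bash
python3 -c "
from h import *
from workcell import *
rel(sense(),[.5755,-.0565,.103],-58.4)
for n in('side','top'):
    d=snapshot(n);cv2.imwrite(f'pics/{n}1.png',d['img'])
rel(sense(),[.5755,-.0565,.103],-58.4)
"
```

```text
t 2.6 tcp [ 0.5727 -0.0594  0.205 ] yaw_y -58.28 tilt 0.03 shift [ 0.16 -0.04  4.08] F [ 0.37 -0.22  0.32] w 75.1
turn units wanted (rotvec tool): [0.001 0.003 0.015]
t 2.7 tcp [ 0.5722 -0.0593  0.2039] yaw_y -58.32 tilt 0.11 shift [ 0.18 -0.02  4.04] F [ 0.49 -0.38  0.09] w 75.0
turn units wanted (rotvec tool): [-0.008  0.012  0.01 ]
```

View pics/side1.png

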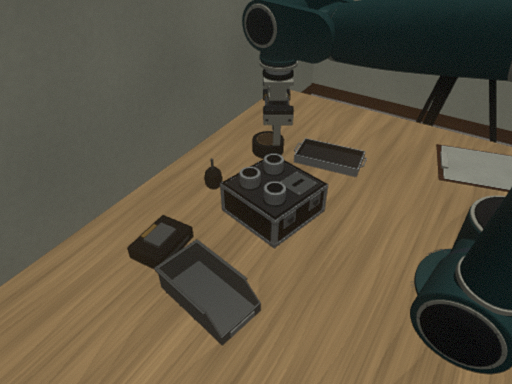

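>>> carry_out(increments=[[0, 0, 0, 0.15, 0, 0.5, 75], [0, 0, 0, 0, 0, 0.8, 75], [0, 0, 0, 0, 0, 0.8, 75], [0, 0, 0, 0, 0, 0.5, 75], [0, 0, 0, 0, 0, 0.3, 75]])

```text
time_s: 3.2
tcp_pos: [0.5752, -0.0589, 0.1273]
tcp_rot: [0.0, 0.962, 0.271, -0.0]
force: [-0.4, 0.9, 0.1]
width: 0.805
```

```bash
python3 -c "
from h import *
from workcell import *
rel(sense(),[.5755,-.0565,.103],-58.4)
"
```

```text
t 3.2 tcp [ 0.5752 -0.0589  0.1273] yaw_y -58.49 tilt 0.02 shift [ 0.06 -0.08  0.97] F [-0.35  0.91  0.06] w 74.8
turn units wanted (rotvec tool): [ 0.     0.002 -0.012]
```

>>> carry_out(increments=[[0, 0, 0, 0.1, -0.1, 0.4, 75], [0, 0, 0, 0, 0, 0.4, 75], [0, 0, 0, 0, 0, 0.1, 75], [0, 0, 0, 0, 0, 0, 75]])

```text
time_s: 3.6
tcp_pos: [0.576, -0.0552, 0.1024]
tcp_rot: [-0.0, 0.962, 0.271, -0.0]
force: [-0.8, -1.0, 0.6]
width: 0.805
```

```bash
python3 -c "
from h import *
from workcell import *
rel(sense(),[.5755,-.0565,.103],-58.4)
"
```

```text
t 3.6 tcp [ 0.576  -0.0552  0.1024] yaw_y -58.5 tilt 0.05 shift [-0.05  0.03 -0.02] F [-0.75 -1.04  0.58] w 74.8
turn units wanted (rotvec tool): [-0.003  0.006 -0.013]
```

Close.

>>> carry_out(increments=[[0, 0, 0, 0, 0, 0, 65], [0, 0, 0, 0, 0, 0, 60], [0, 0, 0, 0, 0, 0, 50], [0, 0, 0, 0, 0, 0, 50], [0, 0, 0, 0, 0, 0, 50]])

```text
time_s: 4.1
tcp_pos: [0.5766, -0.0552, 0.1037]
tcp_rot: [0.0, 0.962, 0.271, 0.0]
force: [0.4, -0.5, -2.6]
width: 0.599
```

```bash
python3 -c "
from h import *
from workcell import *
rel(sense(),[.5755,-.0565,.103],-58.4)
"
```

```text
t 4.1 tcp [ 0.5766 -0.0552  0.1037] yaw_y -58.5 tilt 0.05 shift [-0.06  0.02  0.03] F [ 0.4  -0.46 -2.63] w 55.7
turn units wanted (rotvec tool): [ 0.005 -0.004 -0.013]
```

>>> carry_out(increments=[[0, 0, 0, 0, 0, -0.3, 50], [0, 0, 0, 0, 0, -0.5, 50], [0, 0, 0, 0, 0, -0.7, 50], [0, 0, 0, 0, 0, -0.7, 50]])

```text
time_s: 4.5
tcp_pos: [0.5752, -0.0551, 0.1594]
tcp_rot: [-0.001, 0.962, 0.271, -0.002]
force: [1.2, -0.0, -5.6]
width: 0.598
```

```bash
python3 -c "
from h import *
from workcell import *
rel(sense(),[.5755,-.0565,.23],-58.4)
"
```

```text
t 4.5 tcp [ 0.5752 -0.0551  0.1594] yaw_y -58.51 tilt 0.23 shift [-0.03  0.05 -2.82] F [ 1.23 -0.01 -5.6 ] w 55.6
turn units wanted (rotvec tool): [-0.016  0.023 -0.013]
```

>>> carry_out(increments=[[0, 0, 0, 0, 0, -0.8, 50], [0, 0, 0, 0, 0, -0.8, 50], [0, 0, 0, 0, 0, -0.8, 50], [0, 0, 0, 0, 0, -0.4, 50], [0, 0, 0, 0, 0, 0, 50], [0, 0, 0, 0, 0, 0, 50]])

```text
time_s: 5.1
tcp_pos: [0.5757, -0.0552, 0.2387]
tcp_rot: [0.0, 0.962, 0.271, 0.001]
force: [-0.2, 0.9, -4.5]
width: 0.596
```

```bash
python3 -c "
from h import *
from workcell import *
for i in range(5):
    d=snapshot('top'); print(np.round(sense()['force'],2))
t=np.radians(8.6);u=np.array([np.cos(t),np.sin(t)])
for k in(1,-1): print('tray',np.array([.510,-.3195])+k*.048*u)
t=np.radians(-10.5);u=np.array([np.cos(t),np.sin(t)])
for k in(1,-1): print('bin',np.array([.513,.332])+k*.048*u)
rel(sense(),[.5575,-.3123,.23],-58.4)
"
```

```text
[-0.3   0.34 -5.39]
[-0.17 -0.24 -4.81]
[ 0.28  0.26 -4.71]
[ 0.09 -0.45 -5.51]
[-0.29  0.91 -4.6 ]
tray [ 0.55746031 -0.3123223 ]
tray [ 0.46253969 -0.3266777 ]
bin [0.56019624 0.32325269]
bin [0.46580376 0.34074731]
t 5.35 tcp [ 0.5756 -0.0552  0.2381] yaw_y -58.51 tilt 0.03 shift [-5.99  8.39  0.33] F [-0.29  0.91 -4.6 ] w 55.3
turn units wanted (rotvec tool): [ 0.004 -0.001 -0.014]
```

>>> carry_out(increments=[[0, 0, 0, -0.3, 0.4, 0, 50], [0, 0, 0, -0.6, 0.8, 0, 50], [0, 0, 0, -0.7, 1, 0, 50], [0, 0, 0, -0.7, 1, 0, 50], [0, 0, 0, -0.7, 1, 0, 50], [0, 0, 0, -0.7, 1, 0, 50], [0, 0, 0, -0.7, 1, 0, 50], [0, 0, 0, -0.7, 1, 0, 50]])

```text
time_s: 6.15
tcp_pos: [0.5586, -0.2844, 0.2347]
tcp_rot: [-0.001, 0.962, 0.274, -0.002]
force: [-0.1, -0.0, -4.5]
width: 0.6
```

```bash
python3 -c "
from h import *
from workcell import *
rel(sense(),[.5575,-.3123,.2],-58.4)
"
```

```text
t 6.15 tcp [ 0.5586 -0.2844  0.2347] yaw_y -58.25 tilt 0.22 shift [-0.62  0.93  1.39] F [-0.1  -0.03 -4.49] w 55.8
turn units wanted (rotvec tool): [-0.018  0.02   0.019]
```

>>> carry_out(increments=[[0, 0, 0, -0.4, 0.5, 0.4, 50], [0, 0, 0, -0.1, 0.1, 0.8, 50], [0, 0, 0, 0, 0, 0.6, 50], [0, 0, 0, 0, 0, 0.2, 50], [0, 0, 0, 0, 0, 0, 50]])

```text
time_s: 6.65
tcp_pos: [0.5532, -0.3088, 0.1791]
tcp_rot: [-0.002, 0.962, 0.271, -0.003]
force: [-0.2, 0.4, -4.2]
width: 0.596
```

```bash
python3 -c "
from h import *
from workcell import *
rel(sense(),[.5575,-.3123,.098],-58.4)
"
```

```text
t 6.65 tcp [ 0.5532 -0.3088  0.1791] yaw_y -58.5 tilt 0.42 shift [0.09 0.23 3.24] F [-0.17  0.38 -4.22] w 55.4
turn units wanted (rotvec tool): [-0.039  0.036 -0.012]
```

>>> carry_out(increments=[[-0.04, 0.04, 0, 0.1, 0.2, 0.4, 50], [0, 0, 0, 0, 0, 0.6, 50], [0, 0, 0, 0, 0, 0.6, 50], [0, 0, 0, 0, 0, 0.5, 50], [0, 0, 0, 0, 0, 0.3, 50], [0, 0, 0, 0, 0, 0.1, 50], [0, 0, 0, 0, 0, 0, 50]])

```text
time_s: 7.35
tcp_pos: [0.5591, -0.3103, 0.1118]
tcp_rot: [0.0, 0.962, 0.273, 0.001]
force: [1.2, -1.3, -4.5]
width: 0.597
```

```bash
python3 -c "
from h import *
from workcell import *
rel(sense(),[.5575,-.3123,.098],-58.4)
for n in('side','top'):
    d=snapshot(n);cv2.imwrite(f'pics/{n}2.png',d['img'])
"
```

```text
t 7.35 tcp [ 0.5591 -0.3103  0.1118] yaw_y -58.36 tilt 0.12 shift [-0.1   0.03  0.55] F [ 1.16 -1.26 -4.45] w 55.5
turn units wanted (rotvec tool): [ 0.008 -0.012  0.005]
```

View pics/side2.png

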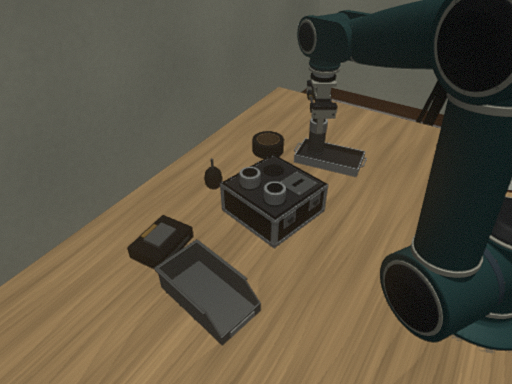

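The tube hangs over the far half of the tray (pixels 318,143), and the well at (274,170) is empty. Lowering gently.

>>> carry_out(increments=[[0, 0, 0, -0.1, 0, 0.2, 50], [0, 0, 0, 0, 0, 0.2, 50], [0, 0, 0, 0, 0, 0.15, 50], [0, 0, 0, 0, 0, 0.1, 50], [0, 0, 0, 0, 0, 0, 50]])

```text
time_s: 7.95
tcp_pos: [0.558, -0.3123, 0.0977]
tcp_rot: [0.002, 0.962, 0.273, 0.003]
force: [0.9, 0.8, -5.2]
width: 0.6
```

```bash
python3 -c "
from h import *
from workcell import *
rel(sense(),[.5575,-.3123,.098],-58.4)
"
```

```text
t 7.95 tcp [ 0.558  -0.3123  0.0977] yaw_y -58.37 tilt 0.37 shift [-0.02 -0.01 -0.01] F [ 0.95  0.75 -5.24] w 55.8
turn units wanted (rotvec tool): [ 0.035 -0.03   0.003]
```

>>> carry_out(increments=[[0.03, -0.03, 0, 0, 0, 0.05, 50], [0, 0, 0, 0, 0, 0.05, 50], [0, 0, 0, 0, 0, 0.05, 50]])

```text
time_s: 8.25
tcp_pos: [0.5588, -0.3123, 0.0976]
tcp_rot: [0.001, 0.962, 0.273, 0.001]
force: [-5.6, 2.8, 10.0]
width: 0.6
```

```bash
python3 -c "
from h import *
from workcell import *
rel(sense(),[.5575,-.3123,.098],-58.4)
"
```

```text
t 8.25 tcp [ 0.5588 -0.3123  0.0976] yaw_y -58.36 tilt 0.14 shift [-0.04 -0.03 -0.01] F [-5.58  2.83  9.99] w 55.8
turn units wanted (rotvec tool): [ 0.015 -0.008  0.005]
```

>>> carry_out(increments=[[0, 0, 0, 0, 0, 0, 58], [0, 0, 0, 0, 0, 0, 62], [0, 0, 0, 0, 0, 0, 72], [0, 0, 0, 0, 0, 0, 75], [0, 0, 0, 0, 0, -0.4, 75], [0, 0, 0, 0, 0, -0.9, 75], [0, 0, 0, 0, 0, -1, 75], [0, 0, 0, 0, 0, -1, 75]])

```text
time_s: 9.05
tcp_pos: [0.5579, -0.312, 0.1817]
tcp_rot: [-0.0, 0.962, 0.273, -0.001]
force: [0.5, 0.0, -0.1]
width: 0.805
```

```bash
python3 -c "
from h import *
from workcell import *
rel(sense(),[.5966,.0334,.2],-58.4)
for n in('side','top'):
    d=snapshot(n);cv2.imwrite(f'pics/{n}3.png',d['img'])
"
```

```text
t 9.05 tcp [ 0.5579 -0.312   0.1817] yaw_y -58.37 tilt 0.07 shift [  8.56 -10.95  -0.73] F [ 0.55  0.01 -0.08] w 74.9
turn units wanted (rotvec tool): [-0.006  0.007  0.004]
```

View pics/side3.png

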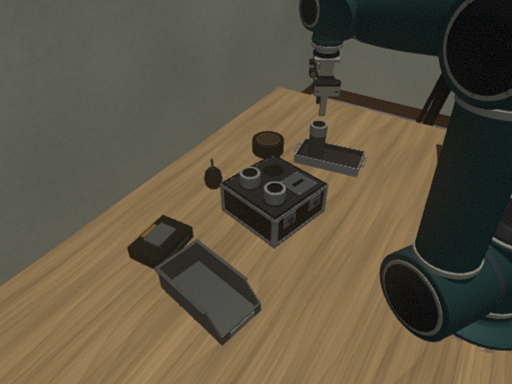

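Tube stands upright in the tray (318,135). On to tube A.

>>> carry_out(increments=[[0, 0, 0, 0.8, -1, -0.5, 75], [0, 0, 0, 0.8, -1, -0.4, 75], [0, 0, 0, 0.8, -1, 0, 75], [0, 0, 0, 0.8, -1, 0, 75], [0, 0, 0, 0.8, -1, 0, 75], [0, 0, 0, 0.8, -1, 0, 75], [0, 0, 0, 0.8, -1, 0, 75], [0, 0, 0, 0.8, -1, 0, 75]])

```text
time_s: 9.95
tcp_pos: [0.5905, -0.0529, 0.2087]
tcp_rot: [0.002, 0.963, 0.27, 0.002]
force: [-0.2, -0.1, 0.3]
width: 0.807
```

```bash
python3 -c "
from h import *
from workcell import *
rel(sense(),[.5966,.0334,.2],-58.4)
"
```

```text
t 9.95 tcp [ 0.5905 -0.0529  0.2087] yaw_y -58.7 tilt 0.35 shift [ 2.   -2.82  0.34] F [-0.23 -0.05  0.27] w 75.0
turn units wanted (rotvec tool): [ 0.041 -0.015 -0.038]
```

>>> carry_out(increments=[[0.04, -0.01, -0.04, 0.7, -0.9, 0, 75], [0, 0, 0, 0.7, -0.9, 0, 75], [0, 0, 0, 0.4, -0.6, 0.1, 75], [0, 0, 0, 0.1, -0.2, 0.2, 75], [0, 0, 0, 0, 0, 0.2, 75], [0, 0, 0, 0, 0, 0, 75]])

```text
time_s: 10.55
tcp_pos: [0.5965, 0.0335, 0.1949]
tcp_rot: [-0.0, 0.962, 0.274, -0.0]
force: [0.6, 0.6, 0.2]
width: 0.807
```

```bash
python3 -c "
from h import *
from workcell import *
rel(sense(),[.5966,.0334,.103],-58.4)
"
```

```text
t 10.55 tcp [0.5965 0.0335 0.1949] yaw_y -58.14 tilt 0.03 shift [-0.    0.01  3.68] F [0.56 0.59 0.19] w 75.0
turn units wanted (rotvec tool): [-0.004 -0.     0.032]
```

>>> carry_out(increments=[[0, 0, 0, 0, 0, 0.5, 75], [0, 0, 0, 0, 0, 0.8, 75], [0, 0, 0, 0, 0, 0.8, 75], [0, 0, 0, 0, 0, 0.5, 75], [0, 0, 0, 0, 0, 0.4, 75], [0, 0, 0, 0, 0, 0.2, 75], [0, 0, 0, 0, 0, 0, 75]])

```text
time_s: 11.25
tcp_pos: [0.5962, 0.0287, 0.1091]
tcp_rot: [0.0, 0.962, 0.272, -0.0]
force: [-0.6, 0.6, 0.6]
width: 0.813
```

```bash
python3 -c "
from h import *
from workcell import *
rel(sense(),[.5966,.0334,.103],-58.4)
"
```

```text
t 11.25 tcp [0.5962 0.0287 0.1091] yaw_y -58.44 tilt 0.03 shift [ 0.11 -0.15  0.24] F [-0.65  0.61  0.56] w 75.6
turn units wanted (rotvec tool): [-0.001  0.004 -0.005]
```

>>> carry_out(increments=[[0, 0, 0, 0.1, -0.15, 0.2, 75], [0, 0, 0, 0, 0, 0, 75], [0, 0, 0, 0, 0, 0, 75]])

```text
time_s: 11.55
tcp_pos: [0.5972, 0.0336, 0.1052]
tcp_rot: [0.0, 0.962, 0.272, 0.001]
force: [-0.8, -0.3, 0.5]
width: 0.806
```

```bash
python3 -c "
from h import *
from workcell import *
rel(sense(),[.5966,.0334,.103],-58.4)
"
```

```text
t 11.55 tcp [0.5972 0.0336 0.1052] yaw_y -58.45 tilt 0.09 shift [-0.02 -0.    0.09] F [-0.79 -0.25  0.49] w 75.0
turn units wanted (rotvec tool): [ 0.007 -0.009 -0.006]
```

>>> carry_out(increments=[[0, 0, 0, 0, 0, 0.05, 65], [0, 0, 0, 0, 0, 0, 60], [0, 0, 0, 0, 0, 0, 50], [0, 0, 0, 0, 0, 0, 50], [0, 0, 0, 0, 0, 0, 50]])

```text
time_s: 12.05
tcp_pos: [0.5975, 0.0338, 0.1048]
tcp_rot: [0.0, 0.962, 0.272, 0.001]
force: [0.5, 0.9, 0.1]
width: 0.596
```

```bash
python3 -c "
from h import *
from workcell import *
rel(sense(),[.5966,.0334,.103],-58.4)
"
```

```text
t 12.05 tcp [0.5975 0.0338 0.1048] yaw_y -58.42 tilt 0.17 shift [-0.04 -0.    0.07] F [0.5  0.92 0.06] w 55.4
turn units wanted (rotvec tool): [ 0.011 -0.018 -0.003]
```

>>> carry_out(increments=[[0, 0, 0, 0, 0, -0.3, 50], [0, 0, 0, 0, 0, -0.5, 50], [0, 0, 0, 0, 0, -0.8, 50], [0, 0, 0, 0, 0, -0.8, 50], [0, 0, 0, 0, 0, -0.8, 50], [0, 0, 0, 0, 0, -0.8, 50], [0, 0, 0, 0, 0, -0.8, 50], [0, 0, 0, 0, 0, -0.3, 50]])

```text
time_s: 12.85
tcp_pos: [0.5961, 0.0336, 0.2397]
tcp_rot: [0.0, 0.962, 0.272, 0.0]
force: [0.6, -0.7, -5.9]
width: 0.6
```

>>> carry_out(increments=[[0, 0, 0, 0, 0, 0, 50], [0, 0, 0, 0, 0, 0, 50]])

```text
time_s: 13.05
tcp_pos: [0.5962, 0.0336, 0.2406]
tcp_rot: [0.0, 0.962, 0.272, 0.001]
force: [-0.0, 0.6, -5.8]
width: 0.597
```

```bash
python3 -c "
from h import *
from workcell import *
for i in range(5):
    d=snapshot('top'); print(np.round(sense()['force'],2))
rel(sense(),[.5602,.3233,.23],-58.4)
"
```

```text
[ 0.31  0.4  -5.46]
[ 0.43 -0.75 -4.98]
[ 0.5  -0.45 -5.71]
[ 0.06  0.15 -5.01]
[-0.4   0.16 -4.71]
t 13.3 tcp [0.5961 0.0336 0.2402] yaw_y -58.44 tilt 0.05 shift [  4.84 -10.62   0.4 ] F [-0.4   0.16 -4.71] w 55.6
turn units wanted (rotvec tool): [ 0.005 -0.005 -0.005]
```

```bash
python3 -c "
from h import *
from workcell import *
rel(sense(),[.4625,-.3267,.23],-58.4)
"
```

```text
t 13.3 tcp [0.5961 0.0336 0.2402] yaw_y -58.44 tilt 0.05 shift [-12.1    9.48   0.4 ] F [-0.4   0.16 -4.71] w 55.6
turn units wanted (rotvec tool): [ 0.005 -0.005 -0.005]
```

>>> carry_out(increments=[[0, 0, 0, -0.4, 0.3, 0, 50], [0, 0, 0, -0.8, 0.6, 0, 50], [0, 0, 0, -1, 0.8, 0, 50], [0, 0, 0, -1, 0.8, 0, 50], [0, 0, 0, -1, 0.8, 0, 50], [0, 0, 0, -1, 0.8, 0, 50], [0, 0, 0, -1, 0.8, 0, 50], [0, 0, 0, -1, 0.8, 0, 50]])

```text
time_s: 14.1
tcp_pos: [0.5121, -0.1899, 0.2369]
tcp_rot: [-0.0, 0.962, 0.274, -0.002]
force: [0.6, 0.1, -5.2]
width: 0.596
```

```bash
python3 -c "
from h import *
from workcell import *
rel(sense(),[.4625,-.3267,.2],-58.4)
"
```

```text
t 14.1 tcp [ 0.5121 -0.1899  0.2369] yaw_y -58.15 tilt 0.2 shift [-4.57  3.61  1.48] F [ 0.61  0.15 -5.18] w 55.5
turn units wanted (rotvec tool): [-0.012  0.022  0.031]
```

>>> carry_out(increments=[[0, 0, 0.03, -1, 0.8, 0, 50], [0, 0, 0, -1, 0.8, 0, 50], [0, 0, 0, -1, 0.8, 0, 50], [0, 0, 0, -0.8, 0.7, 0.2, 50], [0, 0, 0, -0.3, 0.2, 0.4, 50], [0, 0, 0, -0.1, 0.1, 0.4, 50], [0, 0, 0, 0, 0, 0.2, 50], [0, 0, 0, 0, 0, 0, 50]])

```text
time_s: 14.9
tcp_pos: [0.4594, -0.3265, 0.2032]
tcp_rot: [-0.001, 0.963, 0.27, -0.003]
force: [0.2, 0.8, -5.6]
width: 0.596
```

```bash
python3 -c "
from h import *
from workcell import *
rel(sense(),[.4625,-.3267,.099],-58.4)
"
```

```text
t 14.9 tcp [ 0.4594 -0.3265  0.2032] yaw_y -58.7 tilt 0.36 shift [0.12 0.09 4.17] F [ 0.24  0.85 -5.59] w 55.4
turn units wanted (rotvec tool): [-0.026  0.036 -0.038]
```

>>> carry_out(increments=[[-0.03, 0.04, -0.04, 0.1, 0.1, 0.4, 50], [0, 0, 0, 0, 0, 0.8, 50], [0, 0, 0, 0, 0, 0.8, 50], [0, 0, 0, 0, 0, 0.7, 50], [0, 0, 0, 0, 0, 0.5, 50], [0, 0, 0, 0, 0, 0.2, 50], [0, 0, 0, 0, 0, 0, 50]])

```text
time_s: 15.6
tcp_pos: [0.4666, -0.3233, 0.1143]
tcp_rot: [0.001, 0.961, 0.276, 0.002]
force: [-0.8, 0.7, -4.4]
width: 0.596
```

```bash
python3 -c "
from h import *
from workcell import *
rel(sense(),[.4625,-.3267,.099],-58.4)
"
```

```text
t 15.6 tcp [ 0.4666 -0.3233  0.1143] yaw_y -57.92 tilt 0.3 shift [-0.21  0.02  0.61] F [-0.81  0.69 -4.37] w 55.5
turn units wanted (rotvec tool): [ 0.026 -0.028  0.06 ]
```

>>> carry_out(increments=[[0.03, -0.03, 0, -0.15, 0, 0.2, 50], [0, 0, 0, 0, 0, 0.2, 50], [0, 0, 0, 0, 0, 0.15, 50], [0, 0, 0, 0, 0, 0.1, 50], [0, 0, 0, 0, 0, 0.05, 50], [0, 0, 0, 0, 0, 0.05, 50]])

```text
time_s: 16.2
tcp_pos: [0.4644, -0.3262, 0.0988]
tcp_rot: [0.001, 0.961, 0.276, 0.001]
force: [-7.5, 6.2, 12.3]
width: 0.598
```

```bash
python3 -c "
from h import *
from workcell import *
rel(sense(),[.4625,-.3267,.099],-58.4)
"
```

```text
t 16.2 tcp [ 0.4644 -0.3262  0.0988] yaw_y -57.91 tilt 0.17 shift [-0.07 -0.02 -0.01] F [-7.49  6.19 12.29] w 55.6
turn units wanted (rotvec tool): [ 0.02  -0.008  0.061]
```

>>> carry_out(increments=[[0, 0, 0, 0, 0, 0, 58], [0, 0, 0, 0, 0, 0, 62], [0, 0, 0, 0, 0, 0, 72], [0, 0, 0, 0, 0, 0, 75], [0, 0, 0, 0, 0, -0.4, 75], [0, 0, 0, 0, 0, -0.9, 75], [0, 0, 0, 0, 0, -1, 75], [0, 0, 0, 0, 0, -1, 75]])

```text
time_s: 17.0
tcp_pos: [0.4638, -0.3259, 0.1844]
tcp_rot: [0.001, 0.961, 0.276, 0.001]
force: [0.0, 0.0, 0.4]
width: 0.806
```

```bash
python3 -c "
from h import *
from workcell import *
rel(sense(),[.5069,.0551,.2],-58.4)
for n in('side','top'):
    d=snapshot(n);cv2.imwrite(f'pics/{n}4.png',d['img'])
"
```

```text
t 17.0 tcp [ 0.4638 -0.3259  0.1844] yaw_y -57.92 tilt 0.11 shift [  9.55 -12.    -0.64] F [0.02 0.   0.4 ] w 74.9
turn units wanted (rotvec tool): [ 0.013 -0.005  0.059]
```

View pics/side4.png

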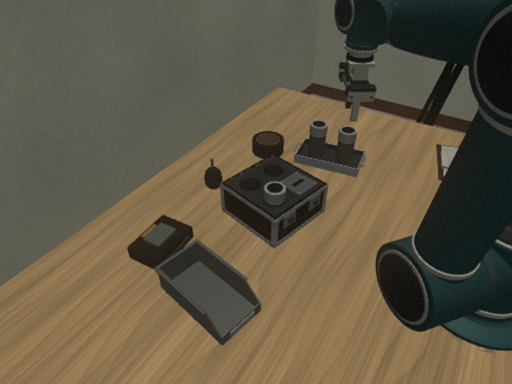

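Both tubes stand upright in the tray (318,135) and (347,142). On to the last tube at (275,190).

>>> carry_out(increments=[[0, 0, 0.06, 0.5, -0.6, -0.8, 75], [0, 0, 0, 0.8, -1, -0.4, 75], [0, 0, 0, 0.8, -1, 0, 75], [0, 0, 0, 0.8, -1, 0, 75], [0, 0, 0, 0.8, -1, 0, 75], [0, 0, 0, 0.8, -1, 0, 75], [0, 0, 0, 0.8, -1, 0, 75], [0, 0, 0, 0.8, -1, 0, 75]])

```text
time_s: 17.9
tcp_pos: [0.495, -0.0794, 0.2189]
tcp_rot: [0.004, 0.963, 0.269, 0.003]
force: [0.6, -0.7, -0.7]
width: 0.806
```

>>> carry_out(increments=[[0, 0, 0, 0.8, -1, 0, 75], [0, 0, 0, 0.8, -1, 0, 75]])

```text
time_s: 18.1
tcp_pos: [0.503, -0.0132, 0.2188]
tcp_rot: [0.004, 0.963, 0.269, 0.003]
force: [-0.2, -0.3, 0.0]
width: 0.806
```

```bash
python3 -c "
from h import *
from workcell import *
rel(sense(),[.5069,.0551,.2],-58.4)
"
```

```text
t 18.1 tcp [ 0.503  -0.0132  0.2188] yaw_y -58.78 tilt 0.55 shift [ 1.55 -2.26  0.74] F [-0.18 -0.3   0.04] w 75.0
turn units wanted (rotvec tool): [ 0.063 -0.028 -0.047]
```

>>> carry_out(increments=[[0.06, -0.03, -0.05, 0.6, -0.8, 0, 75], [0, 0, 0, 0.5, -0.7, 0.1, 75], [0, 0, 0, 0.2, -0.4, 0.2, 75], [0, 0, 0, 0, 0, 0.2, 75], [0, 0, 0, 0, 0, 0, 75], [0, 0, 0, 0, 0, 0, 75]])

```text
time_s: 18.7
tcp_pos: [0.5053, 0.0487, 0.205]
tcp_rot: [0.0, 0.962, 0.274, -0.0]
force: [-1.1, 0.1, 0.1]
width: 0.805
```

```bash
python3 -c "
from h import *
from workcell import *
rel(sense(),[.5069,.0551,.104],-58.4)
"
```

```text
t 18.7 tcp [0.5053 0.0487 0.205 ] yaw_y -58.14 tilt 0.05 shift [ 0.19 -0.18  4.04] F [-1.05  0.08  0.08] w 74.9
turn units wanted (rotvec tool): [0.    0.007 0.033]
```

>>> carry_out(increments=[[0, 0, 0, 0.2, -0.2, 0.4, 75], [0, 0, 0, 0, 0, 0.8, 75], [0, 0, 0, 0, 0, 0.7, 75], [0, 0, 0, 0, 0, 0.3, 75], [0, 0, 0, 0, 0, 0, 75], [0, 0, 0, 0, 0, 0, 75]])

```text
time_s: 19.3
tcp_pos: [0.5075, 0.0538, 0.1471]
tcp_rot: [0.0, 0.962, 0.272, -0.0]
force: [-0.5, 0.2, 0.1]
width: 0.804
```

```bash
python3 -c "
from h import *
from workcell import *
rel(sense(),[.5069,.0551,.104],-58.4)
"
```

```text
t 19.3 tcp [0.5075 0.0538 0.1471] yaw_y -58.42 tilt 0.03 shift [ 0.01 -0.06  1.72] F [-0.47  0.22  0.07] w 74.8
turn units wanted (rotvec tool): [ 0.004  0.002 -0.002]
```

>>> carry_out(increments=[[0, 0, 0, 0, -0.05, 0.5, 75], [0, 0, 0, 0, 0, 0.6, 75], [0, 0, 0, 0, 0, 0.3, 75], [0, 0, 0, 0, 0, 0.1, 75], [0, 0, 0, 0, 0, 0, 75], [0, 0, 0, 0, 0, 0, 75]])

```text
time_s: 19.9
tcp_pos: [0.5072, 0.0549, 0.1074]
tcp_rot: [0.0, 0.962, 0.272, 0.001]
force: [-0.3, 0.9, 1.0]
width: 0.807
```

```bash
python3 -c "
from h import *
from workcell import *
rel(sense(),[.5069,.0551,.104],-58.4)
"
```

```text
t 19.9 tcp [0.5072 0.0549 0.1074] yaw_y -58.43 tilt 0.09 shift [-0.01 -0.01  0.13] F [-0.3   0.85  1.  ] w 75.0
turn units wanted (rotvec tool): [ 0.009 -0.007 -0.003]
```

>>> carry_out(increments=[[0, 0, 0, 0, 0, 0.1, 65], [0, 0, 0, 0, 0, 0, 60], [0, 0, 0, 0, 0, 0, 50], [0, 0, 0, 0, 0, 0, 50], [0, 0, 0, 0, 0, 0, 50]])

```text
time_s: 20.4
tcp_pos: [0.5077, 0.055, 0.1056]
tcp_rot: [0.001, 0.962, 0.272, 0.001]
force: [1.1, -0.9, -0.5]
width: 0.601
```

```bash
python3 -c "
from h import *
from workcell import *
rel(sense(),[.5069,.0551,.104],-58.4)
"
```

```text
t 20.4 tcp [0.5077 0.055  0.1056] yaw_y -58.43 tilt 0.17 shift [-0.02 -0.02  0.07] F [ 1.1  -0.94 -0.49] w 55.9
turn units wanted (rotvec tool): [ 0.013 -0.016 -0.004]
```

>>> carry_out(increments=[[0, 0, 0, 0, 0, -0.3, 50], [0, 0, 0, 0, 0, -0.5, 50], [0, 0, 0, 0, 0, -0.8, 50], [0, 0, 0, 0, 0, -0.8, 50], [0, 0, 0, 0, 0, -0.8, 50], [0, 0, 0, 0, 0, -0.8, 50], [0, 0, 0, 0, 0, -0.8, 50], [0, 0, 0, 0, 0, -0.3, 50]])

```text
time_s: 21.2
tcp_pos: [0.5067, 0.055, 0.2441]
tcp_rot: [0.001, 0.962, 0.272, 0.002]
force: [0.4, 0.5, -0.4]
width: 0.601
```

>>> carry_out(increments=[[0, 0, 0, 0, 0, 0, 50], [0, 0, 0, 0, 0, 0, 50]])

```text
time_s: 21.4
tcp_pos: [0.5069, 0.055, 0.2453]
tcp_rot: [0.001, 0.962, 0.272, 0.003]
force: [0.1, -0.5, -1.5]
width: 0.598
```

```bash
python3 -c "
from h import *
from workcell import *
for i in range(5):
    d=snapshot('top'); print(np.round(sense()['force'],2))
rel(sense(),[.513,.332,.23],-58.4)
"
```

```text
[ 1.24  0.84 -1.52]
[ 0.7  -0.12 -1.46]
[ 0.44  0.5  -1.  ]
[-0.07  0.46 -1.34]
[ 0.5   0.1  -1.19]
t 21.65 tcp [0.5067 0.055  0.2448] yaw_y -58.43 tilt 0.31 shift [ 6.01 -9.31  0.59] F [ 0.5   0.1  -1.19] w 55.5
turn units wanted (rotvec tool): [ 0.022 -0.032 -0.004]
```

>>> carry_out(increments=[[0.02, -0.03, 0, 0.2, -0.4, 0, 50], [0, 0, 0, 0.5, -0.7, 0, 50], [0, 0, 0, 0.6, -1, 0, 50], [0, 0, 0, 0.6, -1, 0, 50], [0, 0, 0, 0.6, -1, 0, 50], [0, 0, 0, 0.6, -1, 0, 50], [0, 0, 0, 0.6, -1, 0, 50], [0, 0, 0, 0.6, -1, 0, 50]])

```text
time_s: 22.45
tcp_pos: [0.5035, 0.2721, 0.2419]
tcp_rot: [-0.0, 0.963, 0.27, -0.002]
force: [-0.1, 0.1, -0.9]
width: 0.596
```

```bash
python3 -c "
from h import *
from workcell import *
rel(sense(),[.513,.332,.2],-58.4)
"
```

```text
t 22.45 tcp [0.5035 0.2721 0.2419] yaw_y -58.7 tilt 0.28 shift [ 1.58 -1.85  1.67] F [-0.09  0.09 -0.92] w 55.4
turn units wanted (rotvec tool): [-0.012  0.033 -0.037]
```

>>> carry_out(increments=[[0, 0, 0, 0.7, -0.8, 0.2, 50], [0, 0, 0, 0.4, -0.5, 0.4, 50], [0, 0, 0, 0.2, -0.2, 0.6, 50], [0, 0, 0, 0, 0, 0.4, 50], [0, 0, 0, 0, 0, 0, 50], [0, 0, 0, 0, 0, 0, 50]])

```text
time_s: 23.05
tcp_pos: [0.5093, 0.3262, 0.1958]
tcp_rot: [0.0, 0.962, 0.271, -0.005]
force: [0.5, -0.5, -1.5]
width: 0.595
```

```bash
python3 -c "
from h import *
from workcell import *
rel(sense(),[.513,.332,.093],-58.4)
for n in('side','top'):
    d=snapshot(n);cv2.imwrite(f'pics/{n}5.png',d['img'])
"
```

```text
t 23.05 tcp [0.5093 0.3262 0.1958] yaw_y -58.51 tilt 0.58 shift [ 0.29 -0.11  4.11] F [ 0.53 -0.49 -1.45] w 55.4
turn units wanted (rotvec tool): [-0.015  0.07  -0.013]
```

View pics/side5.png

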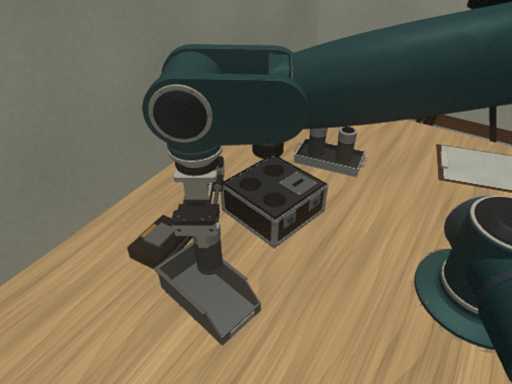

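The empty tube hangs over the bin (208,250), upright. Lowering.

>>> carry_out(increments=[[-0.01, 0.07, 0, 0.25, -0.1, 0.4, 50], [0, 0, 0, 0, 0, 0.8, 50], [0, 0, 0, 0, 0, 0.8, 50], [0, 0, 0, 0, 0, 0.7, 50], [0, 0, 0, 0, 0, 0.4, 50], [0, 0, 0, 0, 0, 0.1, 50], [0, 0, 0, 0, 0, 0, 50]])

```text
time_s: 23.85
tcp_pos: [0.5163, 0.3317, 0.1148]
tcp_rot: [-0.001, 0.963, 0.27, 0.004]
force: [-0.2, -1.0, -1.8]
width: 0.595
```

```bash
python3 -c "
from h import *
from workcell import *
rel(sense(),[.513,.332,.093],-58.4)
"
```

```text
t 23.85 tcp [0.5163 0.3317 0.1148] yaw_y -58.69 tilt 0.54 shift [-0.12 -0.08  0.87] F [-0.2  -0.99 -1.85] w 55.3
turn units wanted (rotvec tool): [-0.001 -0.067 -0.037]
```

>>> carry_out(increments=[[0, -0.07, 0, -0.1, -0.05, 0.3, 50], [0, 0, 0, 0, 0, 0.25, 50], [0, 0, 0, 0, 0, 0.15, 50], [0, 0, 0, 0, 0, 0.1, 50], [0, 0, 0, 0, 0, 0, 50]])

```text
time_s: 24.35
tcp_pos: [0.5143, 0.332, 0.0953]
tcp_rot: [-0.0, 0.963, 0.27, 0.001]
force: [-0.3, 0.9, -1.9]
width: 0.601
```

```bash
python3 -c "
from h import *
from workcell import *
rel(sense(),[.513,.332,.093],-58.4)
"
```

```text
t 24.35 tcp [0.5143 0.332  0.0953] yaw_y -58.7 tilt 0.1 shift [-0.04 -0.03  0.09] F [-0.33  0.88 -1.87] w 55.9
turn units wanted (rotvec tool): [-0.001 -0.013 -0.037]
```

>>> carry_out(increments=[[0, 0, 0, 0, 0, 0.1, 50], [0, 0, 0, 0, 0, 0.05, 50], [0, 0, 0, 0, 0, 0.05, 50]])

```text
time_s: 24.65
tcp_pos: [0.5151, 0.3325, 0.0925]
tcp_rot: [-0.001, 0.963, 0.27, 0.002]
force: [-5.1, -1.9, 11.1]
width: 0.597
```

Contact; release and retreat.

>>> carry_out(increments=[[0, 0, 0, 0, 0, 0, 58], [0, 0, 0, 0, 0, 0, 62], [0, 0, 0, 0, 0, 0, 72], [0, 0, 0, 0, 0, 0, 75], [0, 0, 0, 0, 0, -0.4, 75], [0, 0, 0, 0, 0, -0.9, 75], [0, 0, 0, 0, 0, -1, 75], [0, 0, 0, 0, 0, -1, 75]])

```text
time_s: 25.45
tcp_pos: [0.5137, 0.3316, 0.1762]
tcp_rot: [-0.0, 0.963, 0.27, 0.0]
force: [-0.3, 0.1, -0.0]
width: 0.808
```

>>> carry_out(increments=[[0, 0, 0, 0, 0, -1, 75], [0, 0, 0, -1, 0.8, 0, 75], [0, 0, 0, -1, 0.8, 0, 75], [0, 0, 0, -1, 0.8, 0, 75], [0, 0, 0, -1, 0.8, 0, 75], [0, 0, 0, -0.5, 0.3, 0, 75], [0, 0, 0, 0, 0, 0, 75]])

```text
time_s: 26.15
tcp_pos: [0.4623, 0.1954, 0.2115]
tcp_rot: [-0.001, 0.963, 0.27, 0.005]
force: [0.4, 0.4, -0.9]
width: 0.805
```

```bash
python3 - <<'E'
from h import *
from workcell import *
s=sense();rel(s,[.513,.332,.093],-58.4)
for n in('side','top'):
    d=snapshot(n);cv2.imwrite(f'pics/{n}6.png',d['img'])
im=d['img'];hsv=cv2.cvtColor(im,cv2.COLOR_BGR2HSV);g=cv2.cvtColor(im,cv2.COLOR_BGR2GRAY)
w=((hsv[...,1]<70)|(g<60)).astype(np.uint8)*255;w[:100]=0;w[300:]=0
for c in cv2.findContours(w,cv2.RETR_EXTERNAL,cv2.CHAIN_APPROX_NONE)[0]:
    if cv2.contourArea(c)>60: print('obj',cv2.contourArea(c),cv2.minAreaRect(c)[0])
E
```

```text
t 26.15 tcp [0.4623 0.1954 0.2115] yaw_y -58.63 tilt 0.6 shift [ 4.53 -3.62  4.79] F [ 0.37  0.38 -0.87] w 74.9
turn units wanted (rotvec tool): [ 0.007 -0.075 -0.029]
obj 4152.0 (375.0994873046875, 228.53713989257812)
obj 14934.5 (177.64999389648438, 235.54998779296875)
obj 1889.0 (141.64393615722656, 153.1930389404297)
obj 1424.0 (350.5000305175781, 148.49998474121094)
obj 290.5 (249.5, 134.5)
```

View pics/side6.png

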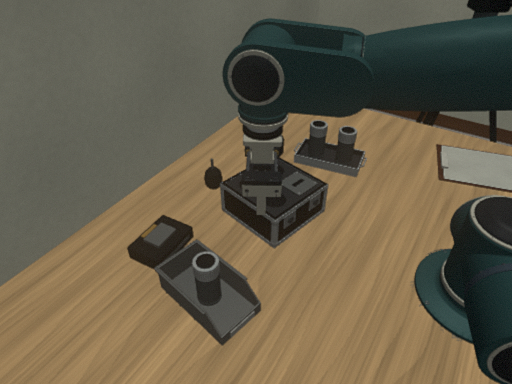

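View pics/top6.png

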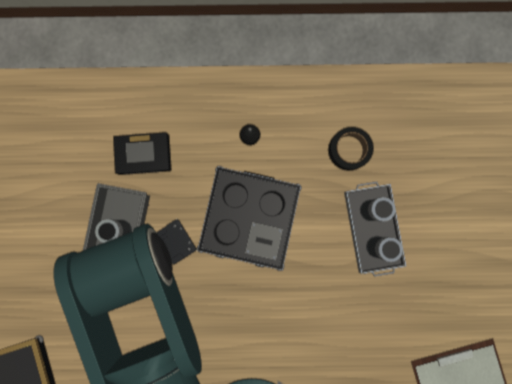

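All tubes stand upright: two in the tray (tops at 380,209 and 385,249 in the top view) and one in the bin (108,232). The bystanders have not moved by a pixel, and the gripper is clear.

```bash
python3 -c "
from workcell import *
print(job_done())"
```

```text
the job is handed in; nothing more can be done
None
```

I drew all three tubes straight up out of their wells, weighed them in the gripper, sorted them and handed the job in at about 26 s. No verdict is reported.

- **Weights:** Tubes 1 and 2 in the order I handled them pulled about 5.0 N and 5.2 N, so both are full and stand in the tray. The third pulled about 1.3 N, so it is empty and stands in the bin.
- **Setting down:** I lowered each tube until the wrist force showed contact, about 10–12 N upward. Then I opened the fingers and lifted away.
- **Last checks:** In the final side and top pictures all three tubes look upright. Tape, battery and blower are within half a pixel of their starting places. The gripper was clear of everything.
- **Not checked:** I never measured the force each tube presses on its floor; that rests on the lifted weights. No check failed or disagreed.

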